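# Clamp the hand mill and engage its keyed drive shaft

## Task

Make the hand mill on the ledge ready to grind: crank the screw clamp clockwise (seen from above) until its pad bears firmly on the mill's foot, and leave it tight. Then take the T-handled shaft with the two side keys out of the bamboo block, push it into the mill's hub, turning it until the keys slip into the keyways, and keep pushing against the spring until its collar is down on the hub. Finish still gripping the handle and holding the shaft fully pressed down; do not shift the mill or disturb the other things on the ledge.

Things in the scene. Friction and masses are not known exactly. Their poses are not given: they have to be found in the camera images.
- clamp_axis (a point): Point on the vertical axis of the clamp's crank, at the height to grip its knob (157 mm). The dark steel clamp is fixed to the ledge, its frame 105 mm high; axes are the clamp's. Its column stands 50 to 80 mm from the axis on the +y side; the mill's hub is about 130 mm away on the -y side, the end of its foot under the clamp's pad.
- crank_grip (a point): Centre of the crank's upright round dark-wood knob, 20 mm in diameter, 44 mm tall (131 to 175 mm above the ledge); this point is 26 mm above its foot. The knob spins freely on its pin and goes round the clamp axis at 45 mm radius, at constant height, above the top of the mill.
- clamp_crank (a joint): Crank angle in rad, growing clockwise seen from above (tightening). At 0 the arm points along the clamp's +x (in general at clamp yaw minus angle). Starts between 0 and 2.2; the pad moves 12 mm a turn and meets the foot at about 6.3 rad, where the crank goes stiff at once. Loose, it takes about 2 N at the knob; it stays where it is left.
- clamp_jaw: The clamp's round rubber pad, 34 mm in diameter, under the screw; origin at the centre of its lower face, which starts 8 to 12 mm above the mill's foot and moves straight down.
- mill: Hand mill, loose, about 0.9 kg, origin on the ledge under the hub axis. A flat steel foot 60 mm wide and 12 mm thick runs from 42 mm on its -y side to 168 mm on its +y side (the far end lies under the clamp pad); a round wooden housing 74 mm in diameter up to 50 mm; on it a steel hub 44 mm square, its top face 100 mm above the ledge.
- mill_mouth (a point): Centre of the hub's open bore, on its top face, 100 mm above the ledge. Bore 20.4 mm across with two keyways 10 mm wide, opposite one another along the mill's +x and -x axes, reaching 16.5 mm from the axis. They run the full depth of the bore (50 mm). The keys enter within about 0.12 rad of them; pressed hard off-centre they bind.
- mill_spring (a joint): How far the spring plate in the bore is pressed down, in m: 0 at rest (its top 34 mm below the hub's top face), 0.012 at the end of its travel, just as the shaft's collar meets the hub. Force 4 N at the start, 10 N at the end; it pushes the shaft up again if let go.
- shaft_grip (a point): Centre of the shaft's wooden T handle, a bar 80 mm long (its x), 22 wide (y), 24 high. Below this point: collar, 40 mm in diameter, 29 to 34 mm lower; two side keys 40 to 66 mm lower. It starts upright in a well, collar on the block's top, this point 94 mm above the ledge; with the collar down on the hub it is 134 mm above the ledge.
- shaft: The keyed shaft, 0.2 to 0.3 kg, origin at its tip, 80 mm below the handle's centre; z up, x along handle and keys. 18 mm in diameter with a tapered nose (first 8 mm); the two keys start 14 mm above the tip, are 26 mm long, 7 mm wide and stand out to 15 mm from the axis along +x and -x, parallel to the bar: half a turn gives the same fit.
- rack: Bamboo tray 150 x 260 mm, fixed, with a block 90 x 200 x 60 mm (x, y, z) with two wells 36 mm wide at 48 mm either side of its centre along y; origin under its centre. The shaft stands in one well, the pestle in the other.
- pestle: Bystander in the other well: a plain round shaft without keys, with a round 34 mm knob; origin at its tip.
- jar: Bystander: screw-top amber glass jar, 72 mm in diameter, 120 mm high, origin under its centre.
- bowl_a: Bystander: enamel bowl with a blue rim, 144 mm across, 55 mm high, beyond the mill; origin under its centre.
- bowl_b: Bystander: enamel bowl with a blue rim, 120 mm across, 48 mm high, near the robot on its left; origin under its centre.
- lid: Bystander: hard silicone lid, 116 mm across, 27 mm high with its knob, between robot and tray; origin under its centre.
- spoon: Bystander: kitchen spoon lying on the ledge beyond the clamp.
- salt_cup: Bystander: small terracotta salt cup, 64 mm across, 45 mm high, between robot and clamp; origin under its centre.
Mind the look-alikes: they are no part of the job. What is shaped like the shaft but red or turquoise is not meant.

How it is judged:
On the way, in this order (a step that is already met when the one before it is completed fails the run):
1. the clamp's pad presses on the mill's foot with more than 8 N (contact force between clamp_jaw and mill above 8 N), for 0.3 s.
2. with the mill still clamped, the shaft's keys are at least 4 mm down in the keyways (z of shaft_grip in the frame of mill below 0.162 m and horizontal distance between shaft_grip and mill_mouth below 0.006 m and angle between the x axis of shaft_grip and the x axis of mill, either way round below 0.3 rad and contact force between clamp_jaw and mill above 5 N), for 0.1 s.
At the end, for the whole second after the job is handed in: The gripper grips the shaft (over 3 N) and keeps it home: spring plate over 9 of 12 mm down, collar within 3.5 mm of the hub, tilt under 0.1 rad, within 5 mm of the bore's axis, keys along the keyways (0.3 rad), at rest; the clamp's pad still presses on the mill's foot (over 5 N) (value of joint mill_spring above 0.009 m and z of shaft_grip in the frame of mill below 0.1375 m and horizontal distance between shaft_grip and mill_mouth below 0.005 m and angle between the x axis of shaft_grip and the x axis of mill, either way round below 0.3 rad and angle between shaft_grip's own z axis and vertical below 0.1 rad and contact force between the fingers and shaft above 3 N and contact force between clamp_jaw and mill above 5 N and linear speed of shaft below 0.02 m/s); the arm keeps its last pose, push and grip.
It fails at once if the mill is shifted by more than 20 mm (distance of mill from where it was at the start of the episode above 0.02 m).
It fails at once if a bystander is moved by more than 30 mm (distance of any of pestle, jar, bowl_a, bowl_b, lid, spoon, salt_cup from where it was at the start of the episode above 0.03 m).
It also fails if it takes over 64 s, if anything falls off the work surface, if the arm or the gripper's body presses on something with over 40 N, if the wrist force passes 120 N, or if a joint passes its speed limit or range.

## Robot

A 6-joint arm with a two-finger parallel gripper is mounted at the origin on the work surface. World frame = base frame: x ahead of the robot, y to its left, z up, the work surface at z = 0. Lengths are in m, angles in rad, forces in N, time in s.
With the tool pointing down it reaches from about 0.275 to 0.85 m from the base axis. Payload 5.2 kg.
Tool frame: the origin (TCP) lies at the very end of the fingers, on their centre line; the grasp point (between the pads) lies robot.grip_point_offset behind it (robot.grip_point_offset is the distance from the TCP to the grasp point, in m); z points along the fingers, y is the direction in which the jaws open and shut (so a half turn about z gives the same grasp; the last joint's range is limited). The gripper opens to 85 mm and grips with 20 to 120 N. Pads are 22 mm wide; open, the fingers measure 114 mm over their backs; the gripper's body (76 mm by 85 mm) begins 54 mm behind the grasp point. The pads swing forward as they close: fully open they stand 13 mm farther back than shut.
Start: joints at [-1.413, 0.259, 1.535, -0, 1.348, -0.203], TCP at [0.194, -0.515, 0.231] pointing down, gripper open.
Joint ranges: [-3.14, 3.14], [-0.91, 2.08], [0.19, 2.58], [-1.22, 4.36], [0.22, 2.71], [-3.12, 3.12]. Speed limits (rad/s): [2.57, 2.57, 3.14, 3.14, 3.14, 3.14].

## Interface

Orientations are given as a unit quaternion [w, x, y, z].
In Python, from station import robot gives the robot as it stands. The module is installed in compiled form; this text tells all that it offers.
- The arm moves only by the tool carry_out, never from a script. Its argument "rows" is a list of rows, each an object of numbers: "grip": the closure, from -1 (fully open) to 1 (shut); "dx", "dy", "dz": the shift along the tool's x, y, z in cm; "spin": the turn about the tool's z in degrees. A call has 1 to 12 rows; each row shifts and turns the commanded pose from where the row before left it, along the tool's axes as they then stand; what a row does not reach is not made up. A row lasts 1/8 s, in which the tool goes at most 62.5 mm and 10.7 degrees, less where a joint would pass 70% of its speed; a pose out of reach is approached as far as the arm can. A call with a gripper value outside its range is refused whole. The fingers move at their own pace and stop on an object; "force" is the grip in N (left out, the last holds). Time passes only in rows, so rows that do not move let the fingers close. It gives the time, the measured TCP pose, the force and the opening at its end, in the units of the state.
- robot.sense(): the state, without advancing time (a new reading comes with each control period).
- robot.read_camera(name): name is "scene" or "top" or "wrist"; returns (picture, depth): 420x560x3 uint8, blue, green, red; 420x560 float32, m along the optical axis (not along the pixel's ray), 0 where there is no reading.
- robot.camera_info(name): a dict with "mtx" (3x3 intrinsics, pixels), "rvec" (rotation vector, rad) and "tvec" (3), from world to camera coordinates, as OpenCV has them; the wrist camera has in their place "T_tool_cam" (4x4, takes a point from camera to tool coordinates, whose origin is the TCP and whose axes are the flange's). Camera axes: x right, y down, z forward; pixel columns grow to the right and rows downward; lengths in m; the calibration is good to about 2 mm. A picture is of the moment at which its call begins: read the wrist's pose just before it. camera_info takes no time and is no camera call.
- robot.hand_in(): hands the job in, once; it reports no verdict.
The state is a dict: "clock": time; "qpos": joint angles; "joint_vel": joint speeds; "joint_torque": joint torques, N m; "tcp_pos": TCP position; "tool_rot": TCP orientation; "force": force on the tool from outside, world axes, zero at the start; "ft_torque": the same for the moment, N m; "grip_width": finger opening in m.
Only numpy, scipy, OpenCV 4.12 (cv2) and the standard library are available. Lean on these libraries where they do the work, as an engineer would, in place of code of your own. Each camera call takes 0.05 s, during which the arm holds its last target.

## Working session

There is one attempt and no reset: what is moved stays moved. The work goes in short steps, Python scripts to look and compute and a tool call to move; the robot and the scene stay as the last step left them, time stands still between calls to the robot, and variables do not carry over. Pictures are saved under pics/ and viewed, and the job is handed in when it is done.

Besides the shell and the picture viewer there is one more tool, called after "Call:" by a JSON object that holds its "api" and its "payload". carry_out: Moves the arm, as the interface text tells. Its arguments: {"type":"object","properties":{"rows":{"type":"array"},"force":{"type":"number"}},"required":["rows"]}

```bash
mkdir -p pics; cat > h.py <<'E'
import numpy as np, cv2, pickle
from station import robot
def cam(n):
    i=robot.camera_info(n); 
    K=np.array(i["mtx"],float)
    if "rvec" in i:
        R=cv2.Rodrigues(np.array(i["rvec"],float))[0]; t=np.array(i["tvec"],float).ravel()
    else:
        s=robot.sense(); w,x,y,z=s["tool_rot"]
        from scipy.spatial.transform import Rotation as Ro
        T=np.eye(4);T[:3,:3]=Ro.from_quat([x,y,z,w]).as_matrix();T[:3,3]=s["tcp_pos"]
        T=T@np.array(i["T_tool_cam"]); Ti=np.linalg.inv(T); R=Ti[:3,:3];t=Ti[:3,3]
    return K,R,t
def onplane(c,u,v,z):
    K,R,t=c; d=R.T@np.linalg.inv(K)@np.array([u,v,1.]); o=-R.T@t
    return o+d*(z-o[2])/d[2]
def proj(c,p):
    K,R,t=c; q=K@(R@np.array(p)+t); return q[:2]/q[2]
def cloud(c,dep):
    K,R,t=c; h,w=dep.shape; u,v=np.meshgrid(np.arange(w),np.arange(h))
    P=np.stack([(u-K[0,2])/K[0,0]*dep,(v-K[1,2])/K[1,1]*dep,dep],-1)
    return (P-t)@R
E
python3 - <<'E'
from h import *
print(robot.sense(), robot.grip_point_offset)
for n in ["scene","top","wrist"]:
    c=cam(n); p,d=robot.read_camera(n); cv2.imwrite(f"pics/{n}0.png",p); np.savez(f"{n}0.npz",p=p,d=d,K=c[0],R=c[1],t=c[2])
    print(n,-c[1].T@c[2],c[0][0,0],(d>0).mean())
E
```

```text
{'clock': 0.0, 'qpos': array([-1.41281273e+00,  2.59338606e-01,  1.53611368e+00, -1.01616972e-05,
        1.34799832e+00, -2.02816284e-01]), 'joint_vel': array([-9.31360359e-05,  7.39354794e-05,  3.69955545e-04,  2.82847588e-03,
        9.31634931e-04, -1.02201742e-03]), 'joint_torque': array([ 5.02401563e-04, -4.46028900e+01, -2.90575558e+01, -3.13985083e-04,
        1.16965486e-02, -1.97130805e-07]), 'tcp_pos': array([ 0.19408562, -0.51403742,  0.23046479]), 'tool_rot': array([-9.28852330e-04,  9.83771386e-01,  1.79424069e-01,  1.58694967e-05]), 'force': array([ 0.21597507, -0.36313187,  0.35532712]), 'ft_torque': array([-0.05838754, -0.01896399,  0.03306575]), 'grip_width': 0.0859843711233669} 0.0187
scene [ 1.08885822 -0.56714789  0.9696804 ] 409.0660870765515 0.9952210884353742
top [ 0.45004475 -0.06901391  1.23502202] 439.0008031340104 0.9959948979591837
wrist [ 0.27280281 -0.48451371  0.37322769] 317.5665884682515 0.996016156462585
```

View pics/top0.png

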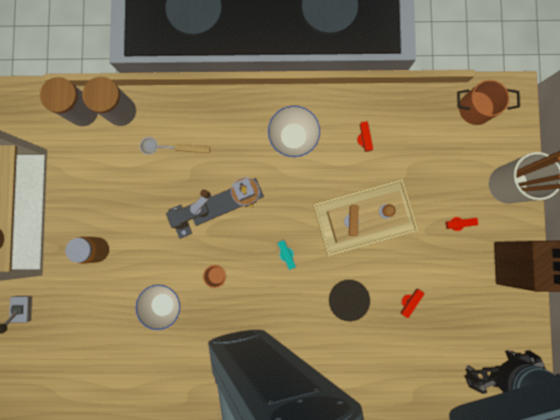

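View pics/scene0.png

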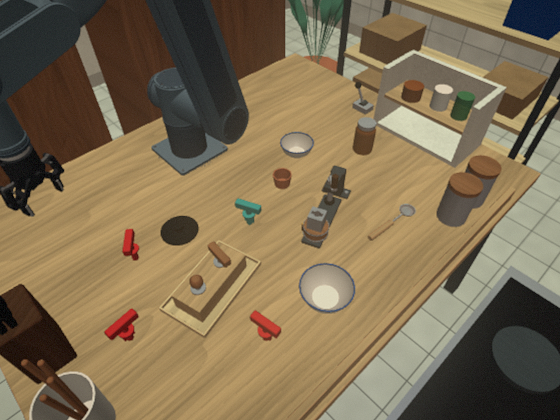

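View pics/wrist0.png

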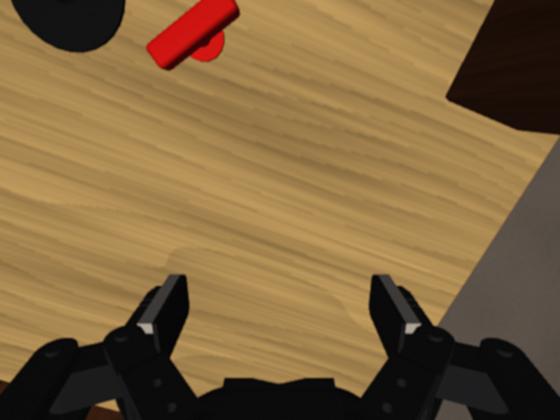

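Top view: mill and clamp run from (180,220) to (262,190), with the knob at about (205,195). The tray's wooden T bar is at (353,220) and the pestle knob at (388,211). Candidates for the shaft are the wooden T (353,220), red ones at (366,137), (461,224) and (412,302), and turquoise at (286,254). I'm choosing the wooden T in the block and checking it in a close crop.

```bash
python3 - <<'E'
import cv2,numpy as np
a=cv2.imread("pics/top0.png"); 
x=cv2.resize(a[165:250,155:275],None,fx=5,fy=5,interpolation=cv2.INTER_CUBIC)
y=cv2.resize(a[175:260,305:425],None,fx=5,fy=5,interpolation=cv2.INTER_CUBIC)
cv2.imwrite("pics/c1.png",x);cv2.imwrite("pics/c2.png",y)
b=cv2.imread("pics/scene0.png");cv2.imwrite("pics/c3.png",cv2.resize(b[160:250,290:370],None,fx=6,fy=6,interpolation=cv2.INTER_CUBIC))
E
```

```text
(no output)
```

View pics/c1.png

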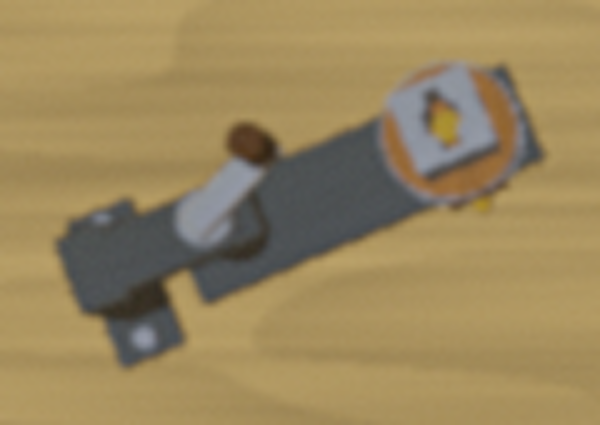

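View pics/c2.png

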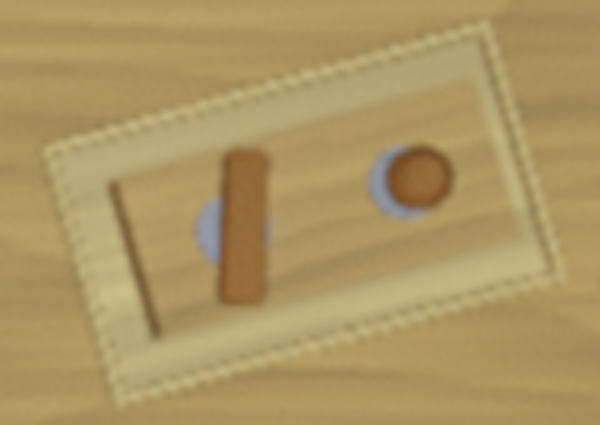

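View pics/c3.png

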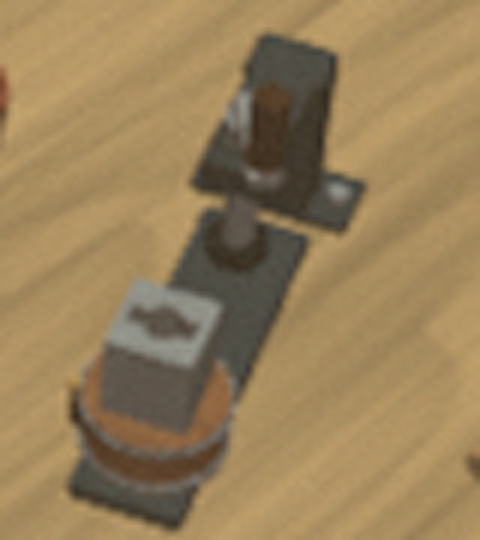

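The crops confirm the choice: the wooden T bar over a steel collar in the left well. The crank knob sits up and right of the clamp axis, and the hub's keyed bore is at about (243,189). Next I measure them.

```bash
cat > m0.py <<'E'
from h import *
for n in ["top","scene"]:
    z=np.load(f"{n}0.npz"); c=(z["K"],z["R"],z["t"]); d=z["d"]; p=z["p"]; W=cloud(c,d)
    hsv=cv2.cvtColor(p,cv2.COLOR_BGR2HSV)
    # mill region box
    def rep(nm,m):
        q=W[m]
        if len(q)<4: print(n,nm,len(q));return
        (cx,cy),(a,b),_=cv2.minAreaRect(q[:,:2].astype(np.float32)); box=cv2.boxPoints(cv2.minAreaRect(q[:,:2].astype(np.float32)))
        e=box[1]-box[0];f=box[2]-box[1]; L=e if np.hypot(*e)>np.hypot(*f) else f
        print(n,nm,len(q),"mean",q.mean(0).round(4),"rect",np.round([cx,cy,a,b],4),"long ang",round(np.degrees(np.arctan2(L[1],L[0])),1),"z",np.percentile(q[:,2],[5,50,95]).round(4))
    X,Y,Z=W[...,0],W[...,1],W[...,2]
    reg=(X>.4)&(X<.62)&(Y>-.02)&(Y<.3)
    rep("knob",reg&(Z>.168)&(Z<.19))
    rep("hubtop",reg&(Z>.094)&(Z<.106)&(Y<.1))
    rep("clamp top",reg&(Z>.1)&(Z<.11)&(Y>.1))
    rep("crankarm",reg&(Z>.112)&(Z<.13)&(Y>.08))
    rep("foot",reg&(Z>.007)&(Z<.017))
    r2=(X>.3)&(X<.55)&(Y>-.4)&(Y<-.08)
    rep("bar",r2&(Z>.098)&(Z<.112)&(hsv[...,1]>100))
    rep("block",r2&(Z>.055)&(Z<.064))
    rep("bystanders?",r2&(Z>.115))
E
python3 m0.py
```

```text
top knob 54 mean [0.5785 0.1252 0.1745] rect [0.5782 0.1261 0.0174 0.0192] long ang -87.7 z [0.1701 0.1749 0.1774]
top hubtop 213 mean [0.5971 0.0367 0.0997] rect [0.5982 0.0367 0.0447 0.0439] long ang 23.1 z [0.0963 0.0997 0.1035]
top clamp top 444 mean [0.5296 0.1918 0.1046] rect [0.5361 0.1829 0.0435 0.1065] long ang -66.4 z [0.101  0.1047 0.1077]
top crankarm 120 mean [0.5513 0.1484 0.1252] rect [0.5598 0.1433 0.0279 0.0633] long ang -43.3 z [0.1179 0.1272 0.1297]
top foot 828 mean [0.5533 0.1231 0.0114] rect [0.5409 0.1262 0.2496 0.2018] long ang 78.4 z [0.0077 0.0113 0.0153]
top bar 360 mean [ 0.5191 -0.2757  0.1045] rect [ 0.4335 -0.312   0.2542  0.1297] long ang 10.7 z [0.0995 0.1047 0.1088]
top block 1443 mean [ 0.5123 -0.287   0.0598] rect [ 0.473  -0.2854  0.342   0.2289] long ang 65.0 z [0.0563 0.0599 0.0631]
top bystanders? 0
scene knob 36 mean [0.581  0.1218 0.1727] rect [0.5807 0.1232 0.0183 0.0188] long ang -7.1 z [0.1687 0.1733 0.1755]
scene hubtop 153 mean [0.5984 0.0345 0.0984] rect [0.5997 0.0338 0.0434 0.0474] long ang -69.0 z [0.0952 0.0984 0.1014]
scene clamp top 162 mean [0.5314 0.1927 0.1038] rect [0.5375 0.1811 0.0426 0.1071] long ang -68.1 z [0.1009 0.1037 0.1077]
scene crankarm 41 mean [0.5624 0.1332 0.1236] rect [0.5603 0.1345 0.0178 0.0643] long ang -28.4 z [0.1157 0.1246 0.1297]
scene foot 360 mean [0.5649 0.1353 0.0107] rect [0.5648 0.1152 0.0692 0.2639] long ang -72.6 z [0.0074 0.0106 0.0139]
scene bar 281 mean [ 0.5221 -0.2812  0.104 ] rect [ 0.513  -0.3002  0.0731  0.119 ] long ang -89.9 z [0.0997 0.1042 0.1074]
scene block 1151 mean [ 0.5172 -0.2932  0.0592] rect [ 0.4744 -0.2773  0.3394  0.2233] long ang 69.4 z [0.0564 0.0591 0.0623]
scene bystanders? 0
```

Call:
{"api": "carry_out", "payload": {"rows": [{"dx":4.05,"dy":-3.5,"dz":-0.3,"grip":-1},{"dx":4.05,"dy":-3.5,"dz":-0.3,"grip":-1},{"dx":4.05,"dy":-3.5,"dz":-0.3,"grip":-1},{"dx":4.05,"dy":-3.5,"dz":-0.3,"grip":-1},{"dx":4.05,"dy":-3.5,"grip":-1},{"dx":4.05,"dy":-3.5,"grip":-1},{"dx":4.05,"dy":-3.5,"grip":-1},{"dx":4.05,"dy":-3.5,"grip":-1},{"dx":4.05,"dy":-3.5,"grip":-1},{"dx":4.05,"dy":-3.5,"grip":-1},{"dx":4.05,"dy":-3.5,"grip":-1},{"dx":4.05,"dy":-3.5,"grip":-1}]}}

```text
validation failed for argument at $.ro...
```

Call:
{"api": "carry_out", "payload": {"rows": [{"grip":-1},{"grip":-1}]}}

```text
validation failed for argument at $.ro...
```

```bash
python3 - <<'E'
from h import *
n="wrist"; c=cam(n); p,d=robot.read_camera(n); cv2.imwrite("pics/w1.png",p); np.savez("w1.npz",p=p,d=d,K=c[0],R=c[1],t=c[2])
print(robot.sense()["clock"],robot.sense()["tcp_pos"],robot.sense()["tool_rot"],proj(c,[.598,.0355,.1]),proj(c,[.58,.1245,.175]),proj(c,[.547,.156,.13]))
E
```

```text
0.2 [ 0.19414976 -0.51424371  0.23073711] [-6.34973749e-04  9.83773992e-01  1.79411061e-01  3.57944170e-05] [ -885.75603188 -1512.56898801] [-5421.09443492 -6459.70297015] [-1856.61822366 -2065.28450806]
```

View pics/w1.png

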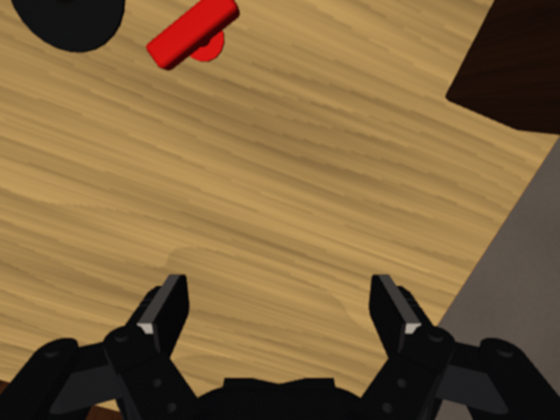

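Call:
{"api": "carry_out", "payload": {"rows": [{"grip":-1.0,"dx":4.0,"dy":-3.5,"dz":-0.3,"spin":0.0}]}}

```text
clock: 0.32
tcp_pos: [0.2183, -0.4694, 0.2334]
tool_rot: [-0.0, 0.984, 0.178, -0.0]
force: [1.6, 0.0, 0.4]
grip_width: 0.0854
```

Call:
{"api": "carry_out", "payload": {"rows": [{"grip":-1,"dx":4,"dy":-3.5,"dz":-0.3,"spin":0},{"grip":-1,"dx":4,"dy":-3.5,"dz":-0.3,"spin":0},{"grip":-1,"dx":4,"dy":-3.5,"dz":-0.3,"spin":0},{"grip":-1,"dx":4,"dy":-3.5,"dz":0,"spin":0},{"grip":-1,"dx":4,"dy":-3.5,"dz":0,"spin":0},{"grip":-1,"dx":4,"dy":-3.5,"dz":0,"spin":0},{"grip":-1,"dx":4,"dy":-3.5,"dz":0,"spin":0},{"grip":-1,"dx":4,"dy":-3.5,"dz":0,"spin":0},{"grip":-1,"dx":4,"dy":-3.5,"dz":0,"spin":0},{"grip":-1,"dx":4,"dy":-3.5,"dz":0,"spin":0},{"grip":-1,"dx":4,"dy":-3.5,"dz":0,"spin":0},{"grip":-1,"dx":0,"dy":0,"dz":0,"spin":0}]}}

```text
clock: 1.82
tcp_pos: [0.4958, 0.0509, 0.2429]
tool_rot: [-0.0, 0.983, 0.182, -0.0]
force: [-0.4, -0.5, -0.7]
grip_width: 0.0855
```

```bash
python3 - <<'E'
from h import *
n="wrist"; c=cam(n); p,d=robot.read_camera(n); cv2.imwrite("pics/w2.png",p); np.savez("w2.npz",p=p,d=d,K=c[0],R=c[1],t=c[2])
print(robot.sense()["clock"],robot.sense()["tcp_pos"],robot.sense()["tool_rot"],robot.sense()["qpos"],proj(c,[.598,.0355,.1]),proj(c,[.58,.1245,.175]),proj(c,[.547,.156,.13]))
E
```

```text
1.875 [0.49505356 0.04922943 0.24286583] [-4.62056132e-05  9.83445715e-01  1.81202380e-01 -4.70667428e-04] [-1.25338676e-01  1.56249636e-01  1.63661251e+00 -2.01802108e-04
  1.34965565e+00  1.08108410e+00] [339.07451102  96.23316714] [215.1194486   67.12799038] [173.79478723 101.670042  ]
```

View pics/w2.png

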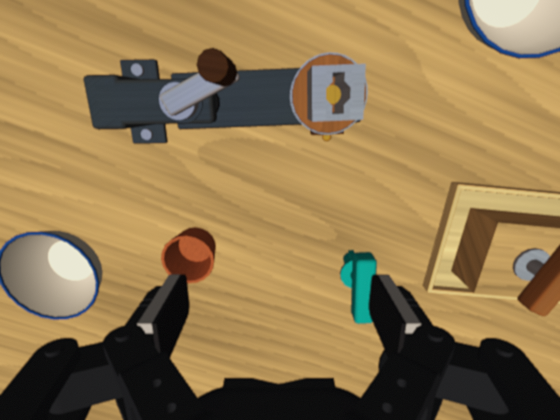

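Wrist view: hub top centred near (339,93), knob top near (211,64), crank boss near (180,101), matching the earlier estimates. I refine from this view.

```bash
python3 - <<'E'
from h import *
z=np.load("w2.npz"); c=(z["K"],z["R"],z["t"]); p=z["p"];d=z["d"]; W=cloud(c,d); X,Y,Z=[W[...,i] for i in range(3)]
def rect(nm,m,zz):
    m=m.astype(np.uint8); n,l,s,_=cv2.connectedComponentsWithStats(m); k=1+np.argmax(s[1:,4]); m=l==k
    v,u=np.nonzero(m); q=np.array([onplane(c,a,b,zz)[:2] for a,b in zip(u,v)]).astype(np.float32)
    r=cv2.minAreaRect(q*1000); (cc,rr)=cv2.minEnclosingCircle(q)
    print(nm,m.sum(),"px",u.mean().round(1),v.mean().round(1),"rect",np.round(r[0],1),np.round(r[1],1),round(r[2],1),"circ",np.round(cc,4),round(rr,4),"z",np.median(Z[m]).round(4))
H=(slice(30,140),slice(80,380)); reg=np.zeros(d.shape,bool); reg[H]=1
rect("hub",reg&(Z>.09)&(Z<.11)&(np.arange(560)[None]>285),.1)
rect("knobtop",reg&(Z>.165)&(Z<.19),.175)
rect("boss",reg&(Z>.115)&(Z<.135),.13)
rect("frame",reg&(Z>.095)&(Z<.11)&(np.arange(560)[None]<230),.105)
rect("foot",reg&(Z>.004)&(Z<.02)&(np.arange(560)[None]>205),.012)
g=cv2.cvtColor(p,cv2.COLOR_BGR2GRAY)
cv2.imwrite("pics/w2c.png",cv2.resize(p[40:140,80:380],None,fx=2.66,fy=4,interpolation=cv2.INTER_CUBIC) if 0 else cv2.resize(p[50:140,290:380],None,fx=6,fy=6,interpolation=cv2.INTER_CUBIC))
E
```

```text
hub 2386 px 337.4 92.2 rect [599.5  37.8] [44.  44.6] 23.1 circ [0.5996 0.0379] 0.0311 z 0.1001
knobtop 946 px 213.2 66.0 rect [580.2 125.7] [19.  20.4] 3.4 circ [0.5799 0.1257] 0.0106 z 0.1749
boss 1673 px 185.7 96.3 rect [558.3 146.8] [27.  52.3] 55.6 circ [0.5572 0.1436] 0.0274 z 0.1296
frame 4447 px 134.7 102.9 rect [536.6 181.1] [ 42.6 106.5] 21.0 circ [0.5373 0.182 ] 0.0554 z 0.1049
foot 4033 px 257.0 100.2 rect [568.1 110.7] [ 59.6 108.3] 23.2 circ [0.5672 0.1104] 0.0611 z 0.0121
```

View pics/w2c.png

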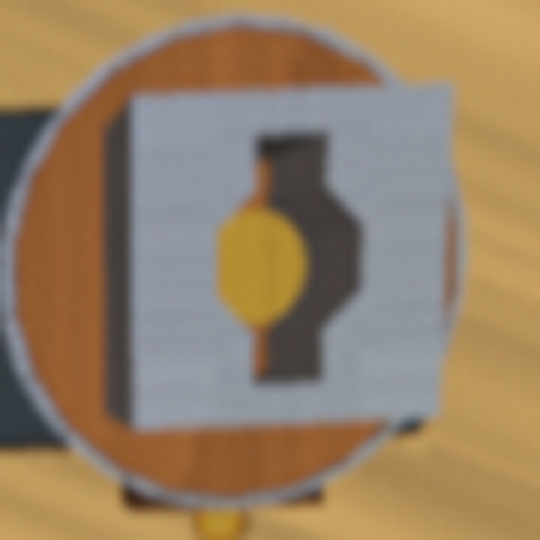

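Call:
{"api": "carry_out", "payload": {"rows": [{"grip":-1,"dx":5.35,"dy":-2.05,"dz":0,"spin":0},{"grip":-1,"dx":5.35,"dy":-2.05,"dz":0,"spin":0},{"grip":-1,"dx":0,"dy":0,"dz":0,"spin":0},{"grip":-1,"dx":0,"dy":0,"dz":3.0,"spin":0},{"grip":-1,"dx":0,"dy":0,"dz":3.0,"spin":0},{"grip":-1,"dx":0,"dy":0,"dz":3.0,"spin":0},{"grip":-1,"dx":0,"dy":0,"dz":1.2,"spin":0},{"grip":-1,"dx":0,"dy":0,"dz":0,"spin":0}]}}

```text
clock: 2.88
tcp_pos: [0.5799, 0.1228, 0.1411]
tool_rot: [0.0, 0.984, 0.179, -0.001]
force: [-0.1, 0.5, -0.5]
grip_width: 0.0854
```

```bash
python3 - <<'E'
from h import *
n="wrist"; c=cam(n); p,d=robot.read_camera(n); cv2.imwrite("pics/w3.png",p)
print(robot.sense()["tcp_pos"],robot.sense()["tool_rot"])
E
```

```text
[0.58078246 0.12309653 0.14209597] [1.25330797e-04 9.83861292e-01 1.78932575e-01 2.74035147e-04]
```

View pics/w3.png

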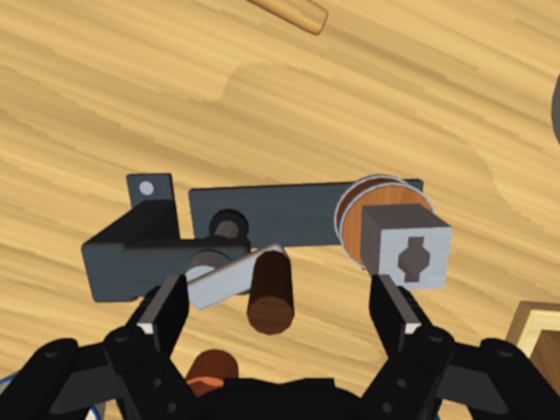

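The knob (its top at (270,315)) stands between the open fingers, about 3 mm left of centre. I shift to centre it and close.

Call:
{"api": "carry_out", "payload": {"rows": [{"grip":-1,"dx":0,"dy":-0.25,"dz":0.2,"spin":0},{"grip":1,"dx":0,"dy":0,"dz":0,"spin":0},{"grip":1,"dx":0,"dy":0,"dz":0,"spin":0},{"grip":1,"dx":0,"dy":0,"dz":0,"spin":0},{"grip":1,"dx":0,"dy":0,"dz":0,"spin":0},{"grip":1,"dx":0,"dy":0,"dz":0,"spin":0}], "force": 40}}

```text
clock: 3.68
tcp_pos: [0.5798, 0.1264, 0.1395]
tool_rot: [-0.0, 0.984, 0.179, 0.0]
force: [-0.4, 0.4, 1.8]
grip_width: 0.0188
```

```bash
cat > circ.py <<'E'
from h import *
import sys
from scipy.spatial.transform import Rotation as Ro
# print rows for circular motion in tool axes, from th0 by steps
ax=np.array([float(sys.argv[1]),float(sys.argv[2])]); th0=float(sys.argv[3]); st=float(sys.argv[4]); n=int(sys.argv[5])
s=robot.sense(); w,x,y,z=s["tool_rot"]; M=Ro.from_quat([x,y,z,w]).as_matrix()
a=np.radians(th0-st*np.arange(n+1)); P=ax+.045*np.c_[np.cos(a),np.sin(a)]
D=np.diff(P,axis=0)@M[:2,:2]*100
print(s["clock"],s["tcp_pos"],s["force"],s["grip_width"],"tool x yaw",np.degrees(np.arctan2(M[1,0],M[0,0])))
print("P0",P[0]); print(D.round(2).tolist(),"end",P[-1])
E
python3 circ.py .5467 .156 -42.3 15 20
```

```text
3.675 [0.57978233 0.12641764 0.13949435] [-0.37101935  0.3526622   1.76985378] 0.018808295076376682 tool x yaw 20.673270865048735
P0 [0.5799834  0.12571444]
[[-1.11, 0.39], [-1.17, 0.09], [-1.16, -0.21], [-1.06, -0.51], [-0.89, -0.76], [-0.67, -0.97], [-0.39, -1.11], [-0.09, -1.17], [0.21, -1.16], [0.51, -1.06], [0.76, -0.89], [0.97, -0.67], [1.11, -0.39], [1.17, -0.09], [1.16, 0.21], [1.06, 0.51], [0.89, 0.76], [0.67, 0.97], [0.39, 1.11], [0.09, 1.17]] end [0.58956977 0.16968149]
```

Call:
{"api": "carry_out", "payload": {"rows": [{"grip":1,"dx":-1.1,"dy":0.4,"dz":0,"spin":0},{"grip":1,"dx":-1.2,"dy":0.1,"dz":0,"spin":0},{"grip":1,"dx":-1.15,"dy":-0.2,"dz":0,"spin":0},{"grip":1,"dx":-1.05,"dy":-0.5,"dz":0,"spin":0},{"grip":1,"dx":-0.9,"dy":-0.75,"dz":0,"spin":0},{"grip":1,"dx":-0.65,"dy":-0.95,"dz":0,"spin":0},{"grip":1,"dx":0,"dy":0,"dz":0,"spin":0}]}}

```text
clock: 4.55
tcp_pos: [0.516, 0.1236, 0.1395]
tool_rot: [-0.001, 0.984, 0.18, 0.001]
force: [3.1, 5.8, -0.3]
grip_width: 0.019
```

```bash
python3 circ.py .5467 .156 -132.3 15 14; python3 - <<'E'
from h import *
p=robot.sense()["tcp_pos"][:2]-[.5467,.156]; print(np.hypot(*p),np.degrees(np.arctan2(p[1],p[0])))
E
```

```text
4.55 [0.51601153 0.12361734 0.13950457] [ 3.12523095  5.81447858 -0.29872655] 0.01897700999197908 tool x yaw 20.682267054594632
P0 [0.51641444 0.1227166 ]
[[-0.39, -1.11], [-0.09, -1.17], [0.21, -1.16], [0.51, -1.06], [0.76, -0.89], [0.97, -0.67], [1.11, -0.39], [1.17, -0.09], [1.16, 0.21], [1.06, 0.51], [0.89, 0.76], [0.67, 0.97], [0.39, 1.11], [0.09, 1.17]] end [0.58956977 0.16968149]
0.04461410692031407 -133.46131242518143
```

Call:
{"api": "carry_out", "payload": {"rows": [{"grip":1,"dx":-0.35,"dy":-1.1,"dz":0,"spin":0},{"grip":1,"dx":-0.05,"dy":-1.2,"dz":0,"spin":0},{"grip":1,"dx":0.25,"dy":-1.15,"dz":0,"spin":0},{"grip":1,"dx":0.5,"dy":-1.05,"dz":0,"spin":0},{"grip":1,"dx":0.75,"dy":-0.9,"dz":0,"spin":0},{"grip":1,"dx":0.95,"dy":-0.65,"dz":0,"spin":0},{"grip":1,"dx":1.1,"dy":-0.4,"dz":0,"spin":0},{"grip":1,"dx":0,"dy":0,"dz":0,"spin":0}]}}

```text
clock: 5.55
tcp_pos: [0.5239, 0.1957, 0.1395]
tool_rot: [-0.001, 0.984, 0.18, 0.001]
force: [0.1, 2.3, 4.4]
grip_width: 0.0189
```

```bash
python3 - <<'E'
from h import *
p=robot.sense()["tcp_pos"][:2]-[.5467,.156]; print(np.hypot(*p),np.degrees(np.arctan2(p[1],p[0])))
E
python3 circ.py .5467 .156 122.7 15 8
```

```text
0.04579158358241327 119.82563659930545
5.55 [0.523925   0.19572617 0.13945448] [0.10043461 2.30032538 4.38876443] 0.01891759334493185 tool x yaw 20.7142164005219
P0 [0.52238919 0.19386799]
[[1.17, -0.09], [1.16, 0.21], [1.06, 0.51], [0.89, 0.76], [0.67, 0.97], [0.39, 1.11], [0.09, 1.17], [-0.21, 1.16]] end [0.59165004 0.15811979]
```

Call:
{"api": "carry_out", "payload": {"rows": [{"grip":1,"dx":1.15,"dy":-0.05,"dz":0,"spin":0},{"grip":1,"dx":1.15,"dy":0.25,"dz":0,"spin":0},{"grip":1,"dx":1.05,"dy":0.55,"dz":0,"spin":0},{"grip":1,"dx":0.85,"dy":0.8,"dz":0,"spin":0},{"grip":1,"dx":0.65,"dy":1.0,"dz":0,"spin":0},{"grip":1,"dx":0,"dy":0,"dz":0,"spin":0}]}}

```text
clock: 6.3
tcp_pos: [0.5793, 0.1876, 0.1396]
tool_rot: [-0.0, 0.984, 0.179, 0.002]
force: [5.0, 2.3, 2.0]
grip_width: 0.0188
```

```bash
python3 - <<'E'
from h import *
p=robot.sense()["tcp_pos"][:2]-[.5467,.1565]; a=np.arctan2(p[1],p[0]);print(np.hypot(*p),np.degrees(a))
E
python3 circ.py .5467 .1565 45 5 8
```

```text
0.04504093371277245 43.65226029059944
6.3 [0.57928903 0.18759085 0.13956086] [4.96429952 2.31172995 1.97739443] 0.01879508215305209 tool x yaw 20.630047135020142
P0 [0.57851981 0.18831981]
[[0.15, 0.36], [0.11, 0.38], [0.08, 0.38], [0.05, 0.39], [0.01, 0.39], [-0.02, 0.39], [-0.06, 0.39], [-0.09, 0.38]] end [0.59152876 0.16042201]
```

Call:
{"api": "carry_out", "payload": {"rows": [{"grip":1,"dx":0.15,"dy":0.35,"dz":0,"spin":0},{"grip":1,"dx":0.1,"dy":0.4,"dz":0,"spin":0},{"grip":1,"dx":0.1,"dy":0.4,"dz":0,"spin":0},{"grip":1,"dx":0,"dy":0,"dz":0,"spin":0}]}}

```text
clock: 6.8
tcp_pos: [0.5859, 0.1784, 0.1396]
tool_rot: [-0.0, 0.984, 0.179, 0.001]
force: [5.2, 3.2, 2.1]
grip_width: 0.0187
```

Call:
{"api": "carry_out", "payload": {"rows": [{"grip":1,"dx":0.05,"dy":0.4,"dz":0,"spin":0},{"grip":1,"dx":0,"dy":0.2,"dz":0,"spin":0},{"grip":1,"dx":0,"dy":0,"dz":0,"spin":0}]}}

```text
clock: 7.18
tcp_pos: [0.5885, 0.173, 0.1396]
tool_rot: [-0.0, 0.984, 0.179, 0.001]
force: [3.8, 3.2, 2.0]
grip_width: 0.0189
```

Call:
{"api": "carry_out", "payload": {"rows": [{"grip":1,"dx":0,"dy":0.3,"dz":0,"spin":0},{"grip":1,"dx":0,"dy":0,"dz":0,"spin":0}]}}

```text
clock: 7.42
tcp_pos: [0.5894, 0.1703, 0.1396]
tool_rot: [-0.0, 0.984, 0.179, 0.001]
force: [4.2, 2.8, 1.4]
grip_width: 0.0192
```

Call:
{"api": "carry_out", "payload": {"rows": [{"grip":1,"dx":0,"dy":0.3,"dz":0,"spin":0},{"grip":1,"dx":0,"dy":0,"dz":0,"spin":0}]}}

```text
clock: 7.68
tcp_pos: [0.5902, 0.1676, 0.1396]
tool_rot: [-0.0, 0.984, 0.179, 0.001]
force: [2.6, 3.2, 1.2]
grip_width: 0.0192
```

Call:
{"api": "carry_out", "payload": {"rows": [{"grip":1,"dx":-0.03,"dy":0.4,"dz":0,"spin":0},{"grip":1,"dx":0,"dy":0,"dz":0,"spin":0}]}}

```text
clock: 7.92
tcp_pos: [0.591, 0.1638, 0.1396]
tool_rot: [-0.001, 0.984, 0.179, 0.001]
force: [3.0, 4.8, 3.5]
grip_width: 0.0188
```

Call:
{"api": "carry_out", "payload": {"rows": [{"grip":1,"dx":-0.05,"dy":0.4,"dz":0,"spin":0},{"grip":1,"dx":0,"dy":0,"dz":0,"spin":0}]}}

```text
clock: 8.18
tcp_pos: [0.5915, 0.1599, 0.1395]
tool_rot: [-0.001, 0.984, 0.179, 0.0]
force: [1.8, 5.1, 2.8]
grip_width: 0.0186
```

Call:
{"api": "carry_out", "payload": {"rows": [{"grip":1,"dx":-0.1,"dy":0.4,"dz":0,"spin":0},{"grip":1,"dx":0,"dy":0,"dz":0,"spin":0}]}}

```text
clock: 8.43
tcp_pos: [0.5916, 0.156, 0.1395]
tool_rot: [-0.001, 0.984, 0.179, -0.0]
force: [1.7, 4.8, 4.8]
grip_width: 0.0188
```

Call:
{"api": "carry_out", "payload": {"rows": [{"grip":1,"dx":-0.15,"dy":0.4,"dz":0,"spin":0},{"grip":1,"dx":0,"dy":0,"dz":0,"spin":0}]}}

```text
clock: 8.68
tcp_pos: [0.5914, 0.1521, 0.1395]
tool_rot: [-0.001, 0.984, 0.179, -0.0]
force: [0.3, 5.8, 5.0]
grip_width: 0.0191
```

```bash
python3 - <<'E'
from h import *
for n in ["wrist","scene"]:
    c=cam(n); p,d=robot.read_camera(n); cv2.imwrite(f"pics/{n}4.png",p if n=="wrist" else cv2.resize(p[150:260,270:390],None,fx=5,fy=5,interpolation=cv2.INTER_CUBIC))
E
```

```text
(no output)
```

View pics/wrist4.png

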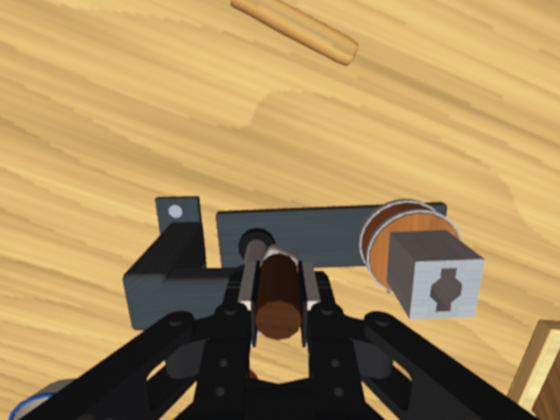

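View pics/scene4.png

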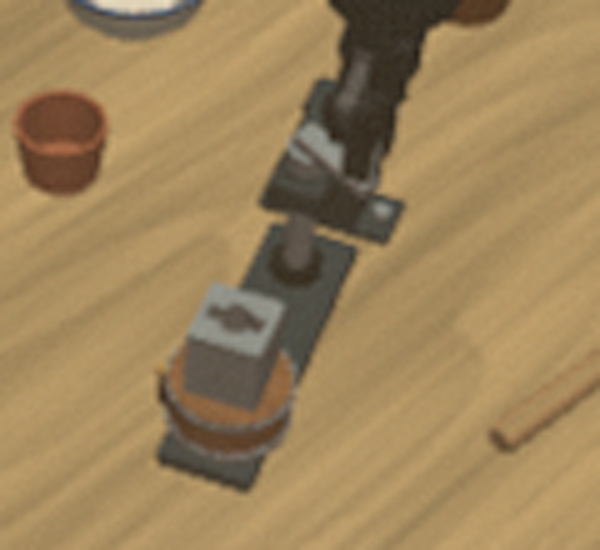

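Call:
{"api": "carry_out", "payload": {"rows": [{"grip":1,"dx":-0.2,"dy":0.35,"dz":0,"spin":0},{"grip":1,"dx":0,"dy":0,"dz":0,"spin":0}]}}

```text
clock: 9.02
tcp_pos: [0.5909, 0.1484, 0.1394]
tool_rot: [-0.001, 0.984, 0.179, 0.0]
force: [-0.4, 7.0, 4.7]
grip_width: 0.0188
```

Call:
{"api": "carry_out", "payload": {"rows": [{"grip":1,"dx":-0.2,"dy":0.35,"dz":0,"spin":0},{"grip":1,"dx":0,"dy":0,"dz":0,"spin":0}]}}

```text
clock: 9.28
tcp_pos: [0.5901, 0.1449, 0.1395]
tool_rot: [-0.002, 0.984, 0.18, -0.0]
force: [-0.1, 8.9, 4.7]
grip_width: 0.0188
```

Call:
{"api": "carry_out", "payload": {"rows": [{"grip":1,"dx":-0.22,"dy":0.3,"dz":0,"spin":0},{"grip":1,"dx":0,"dy":0,"dz":0,"spin":0}]}}

```text
clock: 9.52
tcp_pos: [0.5891, 0.1417, 0.1394]
tool_rot: [-0.002, 0.984, 0.18, 0.0]
force: [0.4, 10.0, 4.4]
grip_width: 0.0191
```

Call:
{"api": "carry_out", "payload": {"rows": [{"grip":1,"dx":-0.25,"dy":0.3,"dz":0,"spin":0},{"grip":1,"dx":0,"dy":0,"dz":0,"spin":0}]}}

```text
clock: 9.78
tcp_pos: [0.5878, 0.1384, 0.1394]
tool_rot: [-0.002, 0.984, 0.18, 0.0]
force: [-0.2, 11.4, 4.3]
grip_width: 0.0192
```

Call:
{"api": "carry_out", "payload": {"rows": [{"grip":1,"dx":-0.27,"dy":0.27,"dz":0,"spin":0},{"grip":1,"dx":0,"dy":0,"dz":0,"spin":0}]}}

```text
clock: 10.02
tcp_pos: [0.5863, 0.1353, 0.1394]
tool_rot: [-0.002, 0.984, 0.18, 0.0]
force: [0.8, 12.8, 3.7]
grip_width: 0.0189
```

Call:
{"api": "carry_out", "payload": {"rows": [{"grip":1,"dx":-0.3,"dy":0.25,"dz":0,"spin":0},{"grip":1,"dx":0,"dy":0,"dz":0,"spin":0}]}}

```text
clock: 10.28
tcp_pos: [0.5845, 0.1322, 0.1394]
tool_rot: [-0.003, 0.984, 0.18, 0.001]
force: [1.3, 13.8, 3.0]
grip_width: 0.0189
```

Call:
{"api": "carry_out", "payload": {"rows": [{"grip":1,"dx":-0.3,"dy":0.2,"dz":0,"spin":0},{"grip":1,"dx":-0.3,"dy":0.2,"dz":0,"spin":0},{"grip":1,"dx":0,"dy":0,"dz":0,"spin":0},{"grip":1,"dx":0,"dy":0,"dz":0,"spin":0}]}}

```text
clock: 10.78
tcp_pos: [0.5807, 0.1271, 0.1394]
tool_rot: [-0.003, 0.984, 0.18, 0.001]
force: [3.2, 16.0, 2.3]
grip_width: 0.0188
```

```bash
python3 - <<'E'
from h import *
for n in ["wrist","scene","top"]:
    c=cam(n); p,d=robot.read_camera(n); np.savez(f"{n}5.npz",p=p,d=d,K=c[0],R=c[1],t=c[2]); cv2.imwrite(f"pics/{n}5.png",p if n=="wrist" else cv2.resize(p[150:260,270:390],None,fx=5,fy=5,interpolation=cv2.INTER_CUBIC))
    W=cloud(c,d); X,Y,Z=[W[...,i] for i in range(3)]
    m=(Z>.094)&(Z<.106)&(X>.56)&(X<.635)&(Y>-.01)&(Y<.075)
    q=W[m]; print(n,m.sum(),cv2.minAreaRect((q[:,:2]*1000).astype(np.float32)))
z=np.load("wrist5.npz");
E
```

```text
wrist 3970 ((599.772705078125, 37.65580749511719), (45.553382873535156, 45.19303512573242), 23.12764549255371)
scene 168 ((599.5881958007812, 34.736228942871094), (45.07762908935547, 46.044490814208984), 26.385784149169922)
top 220 ((598.1964721679688, 36.594303131103516), (44.45479202270508, 44.12217712402344), 23.518064498901367)
```

View pics/wrist5.png

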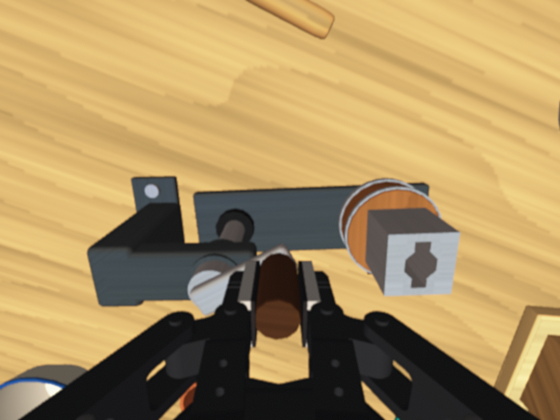

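View pics/scene5.png

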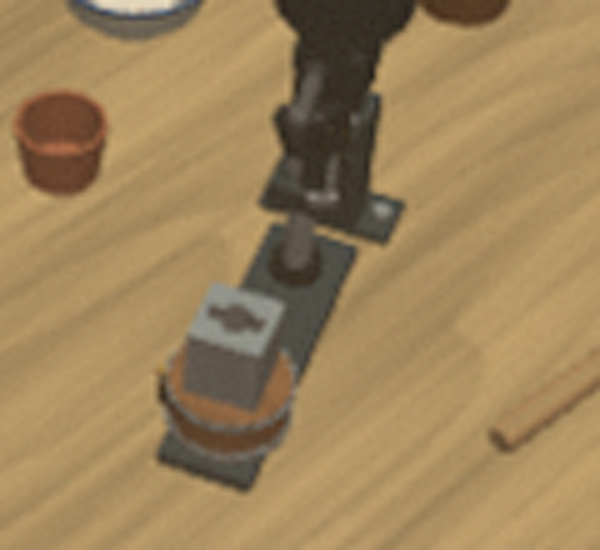

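```bash
python3 - <<'E'
from h import *
for n in ["w2","wrist5","scene0","scene5","top0","top5"]:
    z=np.load(n+".npz"); c=(z["K"],z["R"],z["t"]); W=cloud(c,z["d"]); X,Y,Z=[W[...,i] for i in range(3)]
    r=np.hypot(X-.547,Y-.1565); m=(r<.019)&(Z>.008)&(Z<.09)
    zz=Z[m]; print(n,m.sum(), np.histogram(zz,np.arange(.008,.07,.004))[0])
E
```

```text
w2 157 [47 54  0  3 13 25 15  0  0  0  0  0  0  0  0]
wrist5 1275 [ 76 146  53 564  33  36  36  37  42  38  46  40  36  26   2]
scene0 124 [22  7  1  6  5 32 11  4  6  5  7  3  4  7  4]
scene5 115 [ 8  9 21 20  7  3  6  7  4  6  2  7  5  4  4]
top0 40 [12  7  1  0  4 11  5  0  0  0  0  0  0  0  0]
top5 14 [6 3 4 1 0 0 0 0 0 0 0 0 0 0 0]
```

Pad top dropped about 10 mm to about 22 mm height, so it sits on the foot, and the knob now resists with about 14 N tangentially. I release and check it stays.

Call:
{"api": "carry_out", "payload": {"rows": [{"grip":-1,"dx":0,"dy":0,"dz":0,"spin":0},{"grip":-1,"dx":0,"dy":0,"dz":0,"spin":0},{"grip":-1,"dx":0,"dy":0,"dz":0,"spin":0},{"grip":-1,"dx":0,"dy":0,"dz":0,"spin":0}]}}

```text
clock: 11.42
tcp_pos: [0.5808, 0.1222, 0.1391]
tool_rot: [0.0, 0.984, 0.179, -0.0]
force: [-0.3, 0.3, 0.0]
grip_width: 0.0852
```

```bash
python3 - <<'E'
from h import *
n="wrist";c=cam(n); p,d=robot.read_camera(n);cv2.imwrite("pics/w6.png",p)
W=cloud(c,d); X,Y,Z=[W[...,i] for i in range(3)]
m=(Z>.168)&(Z<.18)&(np.hypot(X-.547,Y-.1565)<.07); q=W[m]; print(m.sum(),q.mean(0), robot.sense()["tcp_pos"],robot.sense()["force"])
r=np.hypot(X-.547,Y-.1565); m=(r<.019)&(Z>.008)&(Z<.05);print(np.histogram(Z[m],np.arange(.008,.05,.002))[0])
E
```

```text
3208 [0.58520354 0.168796   0.17430758] [0.58084411 0.12223189 0.13916087] [ 0.28929543  0.27889602 -0.1065327 ]
[  0  67 102  27  26  27 168 263  19  15  18  17  19  19  22  12  24  14
  21  20]
```

View pics/w6.png

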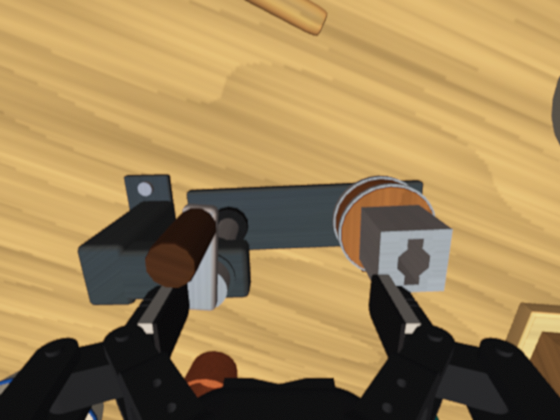

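The knob swung back from −41° to around +17°. I measure its rest angle precisely from a higher view.

Call:
{"api": "carry_out", "payload": {"rows": [{"grip":-1,"dx":0,"dy":0,"dz":-4,"spin":0},{"grip":-1,"dx":0,"dy":0,"dz":-5,"spin":0},{"grip":-1,"dx":-5,"dy":0,"dz":0,"spin":0},{"grip":-1,"dx":0,"dy":0,"dz":0,"spin":0},{"grip":-1,"dx":0,"dy":0,"dz":0,"spin":0}]}}

```text
clock: 12.1
tcp_pos: [0.5344, 0.1048, 0.2296]
tool_rot: [0.0, 0.984, 0.179, 0.0]
force: [0.4, 0.2, -0.1]
grip_width: 0.0853
```

```bash
cat > knob.py <<'E'
from h import *
import sys
n="wrist";c=cam(n); p,d=robot.read_camera(n);cv2.imwrite("pics/"+sys.argv[1],p)
W=cloud(c,d); X,Y,Z=[W[...,i] for i in range(3)]
m=(Z>.171)&(Z<.18)&(np.hypot(X-.547,Y-.1565)<.07); v,u=np.nonzero(m)
q=np.array([onplane(c,a,b,.175)[:2] for a,b in zip(u,v)]).astype(np.float32)
cc,r=cv2.minEnclosingCircle(q); k=np.array(cc)-[.547,.1565]; print("knob",cc,r,"r",np.hypot(*k),"ang",np.degrees(np.arctan2(k[1],k[0])))
m=(Z>.094)&(Z<.106)&(X>.56)&(X<.635)&(Y>-.01)&(Y<.075); v,u=np.nonzero(m)
q=np.array([onplane(c,a,b,.1)[:2] for a,b in zip(u,v)]).astype(np.float32)
print("hub",cv2.minAreaRect(q*1000),m.sum()); s=robot.sense(); print(s["tcp_pos"],s["clock"])
m=(Z>.122)&(Z<.134)&(np.hypot(X-.547,Y-.1565)<.07);v,u=np.nonzero(m)
q=np.array([onplane(c,a,b,.13)[:2] for a,b in zip(u,v)]).astype(np.float32); print("arm",cv2.minAreaRect(q*1000))
E
python3 knob.py w7.png
```

```text
knob (0.5904601216316223, 0.16946789622306824) 0.010052147321403027 r 0.04535359417607021 ang 16.6143720762183
hub ((599.631591796875, 38.33015823364258), (44.66100311279297, 45.558712005615234), 23.18180274963379) 2193
[0.53480365 0.10496967 0.22943002] 12.15
arm ((568.94287109375, 162.6475067138672), (61.7984504699707, 17.891700744628906), 16.709701538085938)
```

View pics/w7.png

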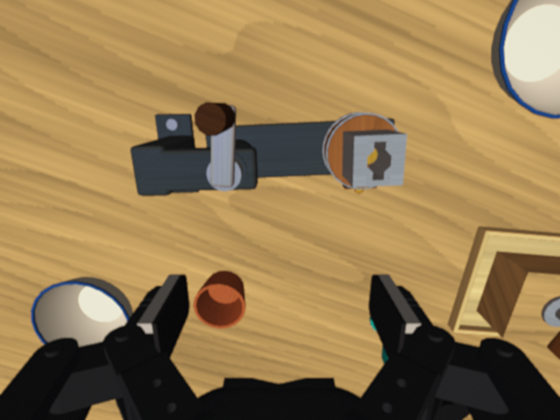

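```bash
python3 - <<'E'
from h import *
for n in ["top5","scene5"]:
    z=np.load(n+".npz"); c=(z["K"],z["R"],z["t"]); W=cloud(c,z["d"]); X,Y,Z=[W[...,i] for i in range(3)]; hsv=cv2.cvtColor(z["p"],cv2.COLOR_BGR2HSV)
    m=(Z>.096)&(Z<.113)&(X>.38)&(X<.55)&(Y>-.30)&(Y<-.1)&(hsv[...,1]>110)
    k,l,s,ce=cv2.connectedComponentsWithStats(m.astype(np.uint8))
    for i in range(1,k):
        if s[i,4]<30: continue
        v,u=np.nonzero(l==i); q=np.array([onplane(c,a,b,.106)[:2] for a,b in zip(u,v)]).astype(np.float32)
        print(n,ce[i],s[i,4],cv2.minAreaRect(q*1000),Z[l==i].mean())
E
python3 knob.py w8.png
```

```text
top5 [353.61176471 220.23137255] 255 ((511.56658935546875, -248.48106384277344), (22.785587310791016, 75.619873046875), 86.2139663696289) 0.10481709770441759
scene5 [217.28780488 252.09756098] 205 ((515.3253173828125, -253.6828155517578), (23.044015884399414, 74.94774627685547), 88.48771667480469) 0.10406900080766962
knob (0.5905537605285645, 0.16944903135299683) 0.010075478814542294 r 0.045437951859215994 ang 16.557815997862196
hub ((599.6351928710938, 38.34059143066406), (44.701019287109375, 45.58057403564453), 23.207578659057617) 2207
[0.53492699 0.10503312 0.2292603 ] 12.2
arm ((569.7183227539062, 161.3743133544922), (61.50864028930664, 20.84296417236328), 16.727636337280273)
```

Call:
{"api": "carry_out", "payload": {"rows": [{"grip":-1,"dx":-3.1,"dy":4.2,"dz":0,"spin":0},{"grip":-1,"dx":-3.1,"dy":4.2,"dz":0,"spin":0},{"grip":-1,"dx":-3.1,"dy":4.2,"dz":0,"spin":0},{"grip":-1,"dx":-3.1,"dy":4.2,"dz":0,"spin":0},{"grip":-1,"dx":-3.1,"dy":4.2,"dz":0,"spin":0},{"grip":-1,"dx":-3.1,"dy":4.2,"dz":0,"spin":0},{"grip":-1,"dx":-3.1,"dy":4.2,"dz":0,"spin":0},{"grip":-1,"dx":0,"dy":0,"dz":0,"spin":7.8},{"grip":-1,"dx":0,"dy":0,"dz":0,"spin":7.8},{"grip":-1,"dx":0,"dy":0,"dz":0,"spin":7.8},{"grip":-1,"dx":0,"dy":0,"dz":0,"spin":0},{"grip":-1,"dx":0,"dy":0,"dz":0,"spin":0}]}}

```text
clock: 13.7
tcp_pos: [0.4352, -0.2467, 0.2291]
tool_rot: [-0.0, 1.0, -0.022, -0.0]
force: [0.2, 0.8, 0.0]
grip_width: 0.0854
```

```bash
cat > bar.py <<'E'
from h import *
import sys
n="wrist";c=cam(n); p,d=robot.read_camera(n);cv2.imwrite("pics/"+sys.argv[1],p)
W=cloud(c,d); X,Y,Z=[W[...,i] for i in range(3)]; hsv=cv2.cvtColor(p,cv2.COLOR_BGR2HSV)
m=(Z>.1)&(Z<.113)&(np.hypot(X-.513,Y+.251)<.07)
k,l,s,ce=cv2.connectedComponentsWithStats(m.astype(np.uint8))
for i in range(1,k):
    if s[i,4]<200: continue
    v,u=np.nonzero(l==i); q=np.array([onplane(c,a,b,.106)[:2] for a,b in zip(u,v)]).astype(np.float32)
    print(ce[i],s[i,4],cv2.minAreaRect(q*1000),Z[l==i].mean())
s=robot.sense(); print(s["clock"],s["tcp_pos"],s["tool_rot"],s["qpos"].round(3),"yaw",np.degrees(2*np.arctan2(s["tool_rot"][2],s["tool_rot"][1])))
E
python3 bar.py w9.png
```

```text
[277.09133072 105.15376382] 2803 ((515.3626098632812, -249.00424194335938), (21.248952865600586, 78.69646453857422), 86.58489990234375) 0.10566967003349925
13.75 [ 0.43513896 -0.2466668   0.22915035] [-5.73249204e-05  9.99743575e-01 -2.26445197e-02 -7.66953345e-05] [-0.739  0.17   1.654 -0.     1.318  0.877] yaw -2.5950926414287356
```

View pics/w9.png

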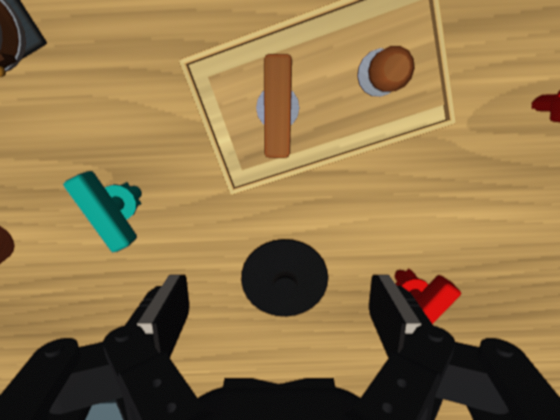

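Call:
{"api": "carry_out", "payload": {"rows": [{"grip":-1,"dx":4.0,"dy":-0.1,"dz":0,"spin":0.8},{"grip":-1,"dx":4.05,"dy":0,"dz":0,"spin":0},{"grip":-1,"dx":0,"dy":0,"dz":0,"spin":0},{"grip":-1,"dx":0,"dy":0,"dz":4,"spin":0},{"grip":-1,"dx":0,"dy":0,"dz":4,"spin":0},{"grip":-1,"dx":0,"dy":0,"dz":4,"spin":0},{"grip":-1,"dx":0,"dy":0,"dz":1.2,"spin":0},{"grip":-1,"dx":0,"dy":0,"dz":0,"spin":0},{"grip":-1,"dx":0,"dy":0,"dz":0,"spin":0}]}}

```text
clock: 14.88
tcp_pos: [0.5162, -0.2508, 0.0992]
tool_rot: [0.001, 1.0, -0.031, 0.001]
force: [-0.2, 0.6, 0.4]
grip_width: 0.0855
```

```bash
python3 bar.py w10.png
```

```text
[275.25076305 274.73686747] 6225 ((517.8133544921875, -248.85647583007812), (21.382675170898438, 79.8024673461914), 86.76592254638672) 0.10561856140921444
14.925 [ 0.51627848 -0.25081021  0.09922825] [ 0.00101408  0.99952691 -0.03070848  0.0013864 ] [-0.646  0.418  1.652 -0.     1.068  0.986] yaw -3.5194909770997964
```

View pics/w10.png

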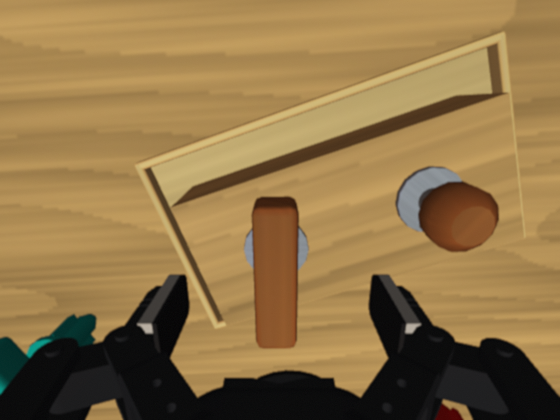

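Bar centred at (275,274) px between the fingers, aligned within a degree. A small trim, then lower and grip.

Call:
{"api": "carry_out", "payload": {"rows": [{"grip":-1,"dx":0.15,"dy":-0.2,"dz":1.2,"spin":0},{"grip":-1,"dx":0,"dy":0,"dz":1.0,"spin":0},{"grip":-1,"dx":0,"dy":0,"dz":0,"spin":0},{"grip":1,"dx":0,"dy":0,"dz":0,"spin":0},{"grip":1,"dx":0,"dy":0,"dz":0,"spin":0},{"grip":1,"dx":0,"dy":0,"dz":0,"spin":0},{"grip":1,"dx":0,"dy":0,"dz":0,"spin":0},{"grip":1,"dx":0,"dy":0,"dz":0,"spin":0},{"grip":1,"dx":0,"dy":0,"dz":0,"spin":0}], "force": 90}}

```text
clock: 16.05
tcp_pos: [0.5171, -0.2483, 0.0758]
tool_rot: [0.0, 1.0, -0.031, 0.0]
force: [-0.7, -0.3, 5.1]
grip_width: 0.0208
```

Call:
{"api": "carry_out", "payload": {"rows": [{"grip":1,"dx":0,"dy":0,"dz":-2,"spin":0},{"grip":1,"dx":0,"dy":0,"dz":-3,"spin":0},{"grip":1,"dx":0,"dy":0,"dz":-3,"spin":0},{"grip":1,"dx":0,"dy":0,"dz":-4,"spin":0},{"grip":1,"dx":0,"dy":0,"dz":0,"spin":0},{"grip":1,"dx":0,"dy":0,"dz":0,"spin":0}]}}

```text
clock: 16.8
tcp_pos: [0.5162, -0.2475, 0.1939]
tool_rot: [-0.001, 1.0, -0.031, -0.001]
force: [-1.2, 0.2, -2.9]
grip_width: 0.0207
```

```bash
cat > hb.py <<'E'
from h import *
import sys
n="wrist";c=cam(n); p,d=robot.read_camera(n);cv2.imwrite("pics/"+sys.argv[1],p); np.savez("held.npz",p=p,d=d,K=c[0],R=c[1],t=c[2])
s=robot.sense(); W=cloud(c,d); X,Y,Z=[W[...,i] for i in range(3)]
tz=s["tcp_pos"][2]; zt=tz+.0302
m=(abs(Z-zt)<.006)&(np.hypot(X-s["tcp_pos"][0],Y-s["tcp_pos"][1])<.06)
hsv=cv2.cvtColor(p,cv2.COLOR_BGR2HSV); m&=(hsv[...,1]>110)&(hsv[...,2]>60)
v,u=np.nonzero(m); q=np.array([onplane(c,a,b,zt)[:2] for a,b in zip(u,v)]).astype(np.float32)
print(m.sum(),"Z",Z[m].mean(),cv2.minAreaRect(q*1000))
print(s["clock"],s["tcp_pos"],s["force"],s["grip_width"],"yaw",np.degrees(2*np.arctan2(s["tool_rot"][2],s["tool_rot"][1])))
E
python3 hb.py w11.png
```

```text
7898 Z 0.22370539801246545 ((518.9727783203125, -245.98858642578125), (46.29393005371094, 77.48652648925781), 67.47219848632812)
16.85 [ 0.51589167 -0.24733469  0.19332245] [-0.50824124  0.16105411 -3.02956414] 0.020494447539613006 yaw -3.5327974354383347
```

View pics/w11.png

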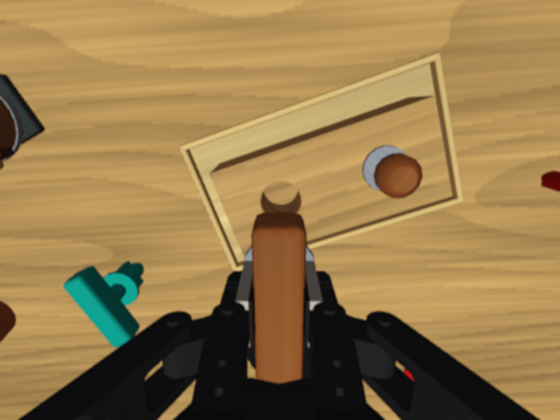

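The shaft is held, and the well at (281,198) is empty. I work out the shaft axis offset relative to the TCP from the bar's ends.

```bash
python3 - <<'E'
from h import *
z=np.load("held.npz"); c=(z["K"],z["R"],z["t"]);s=robot.sense(); T=s["tcp_pos"]; W=cloud(c,z["d"])
yaw=np.radians(-3.53); x=np.array([np.cos(yaw),np.sin(yaw)]); y=np.array([np.sin(yaw),-np.cos(yaw)])
for vrow in [216,220,225,232,240,250,300,340,370,378,381,384]:
    q=W[vrow,279]; print(vrow,(q[:2]-T[:2])@x,(q[:2]-T[:2])@y,q[2]-T[2])
p=z["p"]; hsv=cv2.cvtColor(p,cv2.COLOR_BGR2HSV)
for vrow in [240,300,350]:
    r=np.nonzero((hsv[vrow,200:360,1]>120)&(hsv[vrow,200:360,2]>60))[0]+200
    for u in (r.min(),r.max()):
        q=W[vrow,u]; print(vrow,u,(q[:2]-T[:2])@x,(q[:2]-T[:2])@y,q[2]-T[2])
E
```

```text
216 0.038757272873605975 -9.425080991065182e-05 0.014965986241045254
220 0.03884203091157501 -9.719089231508872e-05 0.02010720280262135
225 0.039209930336436584 -0.00010113506599087132 0.026729137828649274
232 0.03740656949019462 -0.00010161813707836232 0.02954060703408634
240 0.03426020025598381 -9.998620895156792e-05 0.030041123502025313
250 0.030434648472005502 -9.818647313090864e-05 0.03097800349882507
300 0.007643522797190031 -8.428239308948241e-05 0.030896100722161784
340 -0.013373467793240534 -7.10114433914851e-05 0.03002104409615111
370 -0.028556250725983383 -6.262639939187634e-05 0.03152822121416013
378 -0.03349450665212204 -5.9452958467499256e-05 0.031224306339431046
381 -0.03451719396889659 -5.9218512224942306e-05 0.03191381684156275
384 0.011932949320492351 -0.00011237351187126109 0.07625226742092489
240 200 -0.06446234765533411 -0.09071527594120035 -0.19165714776367143
240 359 -0.06485952749469069 0.09230275761575518 -0.19274580580187317
300 200 -0.14633822428605614 -0.09772435836493934 -0.19352582203673488
300 359 -0.1456534661730922 0.09895632089582682 -0.19270688311502984
350 255 -0.021322365526599878 -0.010939179487099791 0.027274626566474447
350 302 -0.020487689683609048 0.010274058772603135 0.02816950734942772
```

Call:
{"api": "carry_out", "payload": {"rows": [{"grip":1,"dx":1.1,"dy":-4.8,"dz":0,"spin":0},{"grip":1,"dx":1.1,"dy":-4.8,"dz":0,"spin":0},{"grip":1,"dx":1.1,"dy":-4.8,"dz":0,"spin":0},{"grip":1,"dx":1.1,"dy":-4.8,"dz":0,"spin":0},{"grip":1,"dx":1.1,"dy":-4.8,"dz":0,"spin":0},{"grip":1,"dx":1.1,"dy":-4.8,"dz":0,"spin":0},{"grip":1,"dx":0,"dy":0,"dz":0,"spin":-8.9},{"grip":1,"dx":0,"dy":0,"dz":0,"spin":-8.9},{"grip":1,"dx":0,"dy":0,"dz":0,"spin":-8.9},{"grip":1,"dx":0,"dy":0,"dz":0,"spin":0},{"grip":1,"dx":0,"dy":0,"dz":0,"spin":0}]}}

```text
clock: 18.23
tcp_pos: [0.6, 0.0354, 0.1942]
tool_rot: [-0.0, 0.98, 0.199, -0.001]
force: [-0.3, -0.2, -2.9]
grip_width: 0.0207
```

```bash
python3 - <<'E'
from h import *
s=robot.sense(); print(s["clock"],s["tcp_pos"],s["force"],"yaw",np.degrees(2*np.arctan2(s["tool_rot"][2],s["tool_rot"][1])))
for n in ["wrist","scene","top"]:
    c=cam(n);p,d=robot.read_camera(n); np.savez(n+"12.npz",p=p,d=d,K=c[0],R=c[1],t=c[2])
    if n=="wrist": cv2.imwrite("pics/w12.png",p)
    else:
        u,v=proj(c,[.6,.038,.12]).astype(int); cv2.imwrite(f"pics/{n}12.png",cv2.resize(p[v-50:v+50,u-60:u+60],None,fx=6,fy=6,interpolation=cv2.INTER_CUBIC))
E
```

```text
18.225 [0.59997785 0.03536235 0.1941509 ] [-0.34523743 -0.18230708 -2.89487743] yaw 22.999417502072728
```

View pics/w12.png

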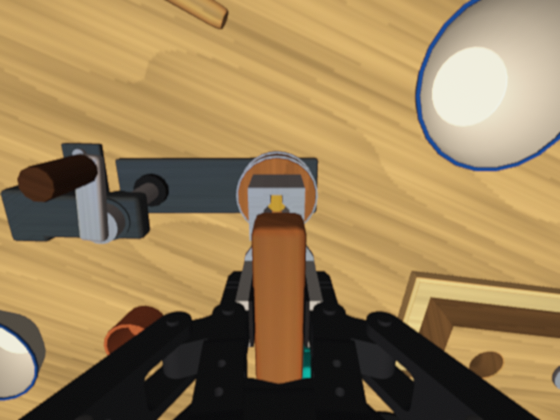

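View pics/scene12.png

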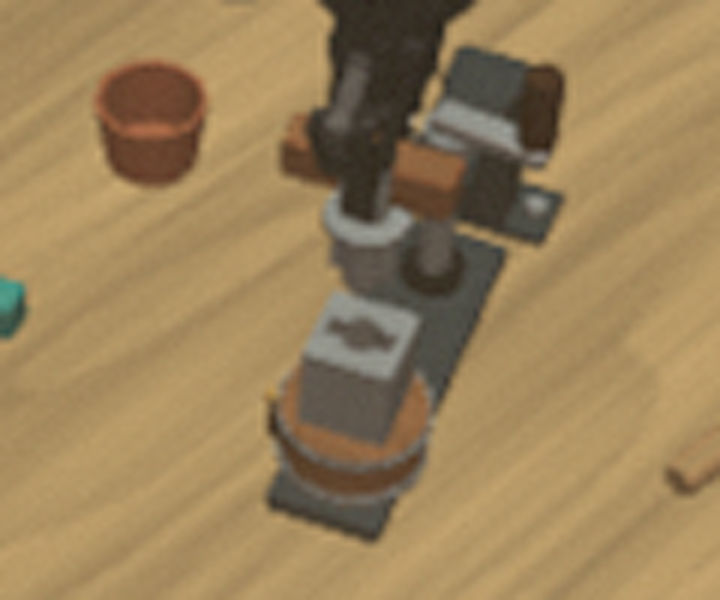

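Wrist view: hub front edge spans about (248–306, 180–212), close to centred on the bar (278). I measure the residual offset in tool axes.

```bash
cat > off.py <<'E'
from h import *
import sys
f=sys.argv[1]; z=np.load(f); c=(z["K"],z["R"],z["t"]); W=cloud(c,z["d"]); s=robot.sense(); T=s["tcp_pos"]
yaw=2*np.arctan2(s["tool_rot"][2],s["tool_rot"][1]); x=np.array([np.cos(yaw),np.sin(yaw)]); y=np.array([np.sin(yaw),-np.cos(yaw)])
X,Y,Z=[W[...,i] for i in range(3)]
m=(Z>.094)&(Z<.106)&(abs(X-.6)<.05)&(abs(Y-.038)<.05); 
v,u=np.nonzero(m); q=np.array([onplane(c,a,b,.1)[:2] for a,b in zip(u,v)])-T[:2]
L=np.c_[q@x,q@y]
print("hub far edge x",np.percentile(L[:,0],[99,99.8]),"y edges",np.percentile(L[:,1],[.5,99.5]), "n",len(L))
for row in sorted(set(v))[::6]:
    k=L[v==row]; print(row,k[:,0].mean().round(4),k[:,1].min().round(4),k[:,1].max().round(4),((k[:,1].min()+k[:,1].max())/2).round(4))
E
python3 off.py wrist12.npz; python3 knob.py w13.png
```

```text
hub far edge x [0.02382805 0.02384404] y edges [-0.02431957  0.01943667] n 1358
186 0.0238 -0.0238 0.0176 -0.0031
192 0.0191 -0.0239 0.0193 -0.0023
198 0.0142 -0.0241 0.0194 -0.0023
204 0.0094 -0.0242 0.0195 -0.0024
210 0.0044 -0.0244 0.0188 -0.0028
216 -0.0006 -0.0238 0.019 -0.0024
222 -0.0056 -0.0239 -0.0207 -0.0223
228 -0.0108 -0.0241 -0.0217 -0.0229
234 -0.016 -0.0243 -0.0234 -0.0238
240 -0.0213 -0.0236 -0.0236 -0.0236
knob (0.5918506383895874, 0.16835808753967285) 0.011217335239052773 r 0.046391744998998174 ang 14.809597590058448
hub ((600.734619140625, 37.98136901855469), (45.258975982666016, 44.002777099609375), 23.149696350097656) 1337
[0.60042179 0.03524659 0.19511404] 18.425
arm ((570.62060546875, 161.418701171875), (62.15803909301758, 20.3509578704834), 16.472238540649414)
```

```bash
python3 - <<'E'
from h import *
s=robot.sense(); T=s["tcp_pos"]; yaw=np.radians(23); x=np.array([np.cos(yaw),np.sin(yaw)]); y=np.array([np.sin(yaw),-np.cos(yaw)])
for n in ["scene12","top12"]:
    z=np.load(n+".npz"); c=(z["K"],z["R"],z["t"]); W=cloud(c,z["d"]); hsv=cv2.cvtColor(z["p"],cv2.COLOR_BGR2HSV)
    L=np.stack([(W[...,:2]-T[:2])@x,(W[...,:2]-T[:2])@y,W[...,2]],-1)
    m=(abs(L[...,0])<.06)&(abs(L[...,1])<.03)&(L[...,2]>.205)&(L[...,2]<.235)&(hsv[...,1]>90)&(hsv[...,0]<20)
    q=L[m]; print(n,"bar",len(q),np.percentile(q,[1,99],axis=0).round(4).tolist() if len(q) else "")
    m=(abs(L[...,0])<.05)&(abs(L[...,1])<.05)&(abs(L[...,2]-.1)<.005)
    q=L[m]; print("hub",len(q),np.percentile(q,[1,99],axis=0).round(4).tolist())
    # collar
    m=(abs(L[...,0])<.03)&(abs(L[...,1])<.03)&(abs(L[...,2]-(T[2]+.0187-.029))<.004)
    q=L[m]; print("collar top",len(q),np.percentile(q,[1,99],axis=0).round(4).tolist() if len(q) else "")
    m=(abs(L[...,0])<.03)&(abs(L[...,1])<.03)&(L[...,2]>.14)&(L[...,2]<.16)
    q=L[m]; print("keys/shaft",len(q),np.percentile(q,[1,50,99],axis=0).round(4).tolist() if len(q) else "")
E
```

```text
scene12 bar 180 [[-0.0414, -0.0095, 0.2055], [0.0374, 0.0257, 0.2258]]
hub 155 [[-0.0222, -0.022, 0.0953], [0.0211, 0.0232, 0.1015]]
collar top 55 [[-0.0213, -0.0037, 0.181], [0.0163, 0.0228, 0.1856]]
keys/shaft 50 [[-0.0176, 0.0002, 0.1402], [-0.0014, 0.0079, 0.1511], [0.0125, 0.0114, 0.1596]]
top12 bar 0 
hub 6 [[-0.0225, 0.014, 0.0991], [-0.0163, 0.0197, 0.1007]]
collar top 0 
keys/shaft 0
```

Scene and wrist agree: the hub is about +1.7 mm in tool x and −2.4 mm in tool y from the shaft. I correct, then lower the nose to just above the hub.

Call:
{"api": "carry_out", "payload": {"rows": [{"grip":1,"dx":0.15,"dy":-0.24,"dz":0,"spin":0},{"grip":1,"dx":0,"dy":0,"dz":1.3,"spin":0},{"grip":1,"dx":0,"dy":0,"dz":1.3,"spin":0},{"grip":1,"dx":0,"dy":0,"dz":0,"spin":0},{"grip":1,"dx":0,"dy":0,"dz":0,"spin":0}]}}

```text
clock: 19.05
tcp_pos: [0.6009, 0.0381, 0.1691]
tool_rot: [-0.0, 0.98, 0.201, -0.0]
force: [-0.5, 0.8, -1.9]
grip_width: 0.0208
```

```bash
python3 - <<'E'
from h import *
s=robot.sense(); print(s["tcp_pos"],s["force"],np.degrees(2*np.arctan2(s["tool_rot"][2],s["tool_rot"][1])))
c=cam("scene");p,d=robot.read_camera("scene"); u,v=proj(c,[.6,.038,.12]).astype(int); cv2.imwrite(f"pics/scene13.png",cv2.resize(p[v-50:v+50,u-60:u+60],None,fx=6,fy=6,interpolation=cv2.INTER_CUBIC))
E
```

```text
[0.60094811 0.03810619 0.16909815] [-0.4826388   0.75142877 -1.88263374] 23.169671251454655
```

View pics/scene13.png

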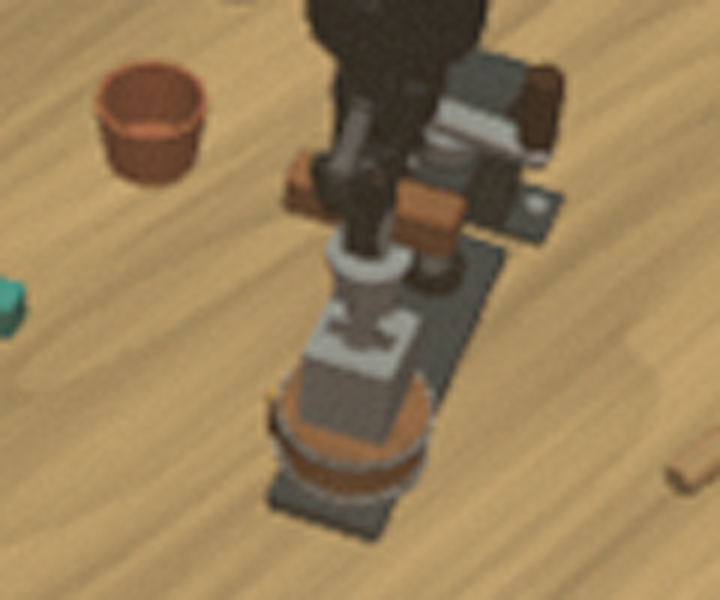

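The shaft stands over the bore with its nose just above it. I lower carefully, watching the force.

Call:
{"api": "carry_out", "payload": {"rows": [{"grip":1,"dx":0,"dy":0,"dz":0.5,"spin":0},{"grip":1,"dx":0,"dy":0,"dz":0.5,"spin":0},{"grip":1,"dx":0,"dy":0,"dz":0.4,"spin":0},{"grip":1,"dx":0,"dy":0,"dz":0,"spin":0}]}}

```text
clock: 19.6
tcp_pos: [0.6006, 0.0382, 0.1547]
tool_rot: [-0.0, 0.98, 0.201, -0.001]
force: [0.4, -0.3, -2.7]
grip_width: 0.0206
```

Call:
{"api": "carry_out", "payload": {"rows": [{"grip":1,"dx":0,"dy":0,"dz":0.5,"spin":0},{"grip":1,"dx":0,"dy":0,"dz":0,"spin":0}]}}

```text
clock: 19.85
tcp_pos: [0.6006, 0.0382, 0.1498]
tool_rot: [-0.0, 0.98, 0.201, -0.0]
force: [-0.3, 0.5, -1.5]
grip_width: 0.0208
```

Call:
{"api": "carry_out", "payload": {"rows": [{"grip":1,"dx":0,"dy":0,"dz":0.4,"spin":0},{"grip":1,"dx":0,"dy":0,"dz":0.3,"spin":0},{"grip":1,"dx":0,"dy":0,"dz":0,"spin":0}]}}

```text
clock: 20.23
tcp_pos: [0.6007, 0.0382, 0.1429]
tool_rot: [-0.0, 0.98, 0.201, -0.0]
force: [0.4, -0.4, -2.4]
grip_width: 0.0209
```

Call:
{"api": "carry_out", "payload": {"rows": [{"grip":1,"dx":0,"dy":0,"dz":0.4,"spin":0},{"grip":1,"dx":0,"dy":0,"dz":0,"spin":0}]}}

```text
clock: 20.48
tcp_pos: [0.6007, 0.0382, 0.1389]
tool_rot: [-0.0, 0.98, 0.201, -0.0]
force: [-0.2, -0.1, -2.2]
grip_width: 0.0204
```

Keys slipped in with no contact force. I continue down onto the spring.

Call:
{"api": "carry_out", "payload": {"rows": [{"grip":1,"dx":0,"dy":0,"dz":0.4,"spin":0},{"grip":1,"dx":0,"dy":0,"dz":0.4,"spin":0},{"grip":1,"dx":0,"dy":0,"dz":0.4,"spin":0},{"grip":1,"dx":0,"dy":0,"dz":0,"spin":0}]}}

```text
clock: 20.98
tcp_pos: [0.601, 0.0382, 0.1274]
tool_rot: [-0.0, 0.98, 0.201, 0.0]
force: [-1.3, 0.5, 2.1]
grip_width: 0.0206
```

Call:
{"api": "carry_out", "payload": {"rows": [{"grip":1,"dx":0,"dy":0,"dz":0.4,"spin":0},{"grip":1,"dx":0,"dy":0,"dz":0.4,"spin":0},{"grip":1,"dx":0,"dy":0,"dz":0,"spin":0}]}}

```text
clock: 21.35
tcp_pos: [0.6011, 0.0382, 0.1195]
tool_rot: [0.0, 0.98, 0.201, 0.0]
force: [-2.4, 0.3, 5.2]
grip_width: 0.0204
```

Call:
{"api": "carry_out", "payload": {"rows": [{"grip":1,"dx":0,"dy":0,"dz":0.3,"spin":0},{"grip":1,"dx":0,"dy":0,"dz":0,"spin":0}]}}

```text
clock: 21.6
tcp_pos: [0.6011, 0.0382, 0.1168]
tool_rot: [0.0, 0.98, 0.201, 0.0]
force: [-2.2, 0.7, 6.9]
grip_width: 0.021
```

Call:
{"api": "carry_out", "payload": {"rows": [{"grip":1,"dx":0,"dy":0,"dz":0.2,"spin":0},{"grip":1,"dx":0,"dy":0,"dz":0,"spin":0}]}}

```text
clock: 21.85
tcp_pos: [0.6011, 0.0382, 0.1158]
tool_rot: [0.0, 0.98, 0.201, 0.001]
force: [-4.0, 0.9, 11.6]
grip_width: 0.0206
```

Call:
{"api": "carry_out", "payload": {"rows": [{"grip":1,"dx":0,"dy":0,"dz":0.15,"spin":0},{"grip":1,"dx":0,"dy":0,"dz":0,"spin":0}]}}

```text
clock: 22.1
tcp_pos: [0.6012, 0.0382, 0.1157]
tool_rot: [0.0, 0.98, 0.201, 0.001]
force: [-7.7, 1.2, 20.2]
grip_width: 0.0211
```

Call:
{"api": "carry_out", "payload": {"rows": [{"grip":1,"dx":-0.06,"dy":0,"dz":0,"spin":0},{"grip":1,"dx":0,"dy":0,"dz":0,"spin":0},{"grip":1,"dx":0,"dy":0,"dz":0,"spin":0}]}}

```text
clock: 22.48
tcp_pos: [0.6012, 0.0381, 0.1158]
tool_rot: [0.0, 0.98, 0.201, 0.002]
force: [-6.1, 1.3, 18.7]
grip_width: 0.0208
```

```bash
python3 knob.py w14.png; python3 - <<'E'
from h import *
c=cam("scene");p,d=robot.read_camera("scene"); u,v=proj(c,[.59,.07,.1]).astype(int); cv2.imwrite(f"pics/scene14.png",cv2.resize(p[v-50:v+50,u-60:u+60],None,fx=6,fy=6,interpolation=cv2.INTER_CUBIC))
s=robot.sense();print(s["tcp_pos"],s["force"],s["ft_torque"],s["tool_rot"],s["clock"])
E
```

```text
[0.601172   0.03815658 0.1157645 ] [-6.374124    1.33999047 18.91114909] [ 0.34446448  1.29102034 -0.00268439] [2.92520889e-04 9.79605850e-01 2.00922707e-01 1.53554500e-03] 22.575Traceback (most recent call last):
  File "knob.py", line 7, in <module>
    cc,r=cv2.minEnclosingCircle(q); k=np.array(cc)-[.547,.1565]; print("knob",cc,r,"r",np.hypot(*k),"ang",np.degrees(np.arctan2(k[1],k[0])))
         ~~~~~~~~~~~~~~~~~~~~~~^^^
cv2.error: OpenCV(4.12.0) /io/opencv/modules/imgproc/src/shapedescr.cpp:201: error: (-215:Assertion failed) count >= 0 && (depth == CV_32F || depth == CV_32S) in function 'minEnclosingCircle'
```

View pics/w14.png

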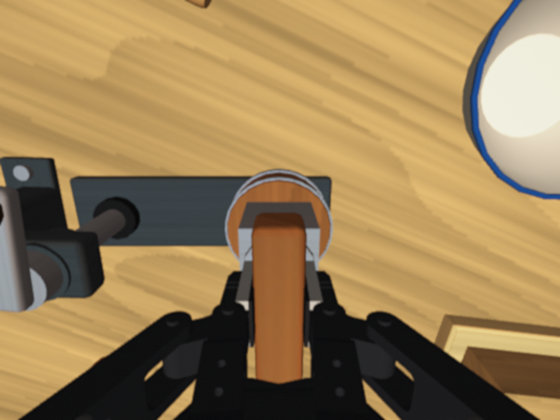

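View pics/scene14.png

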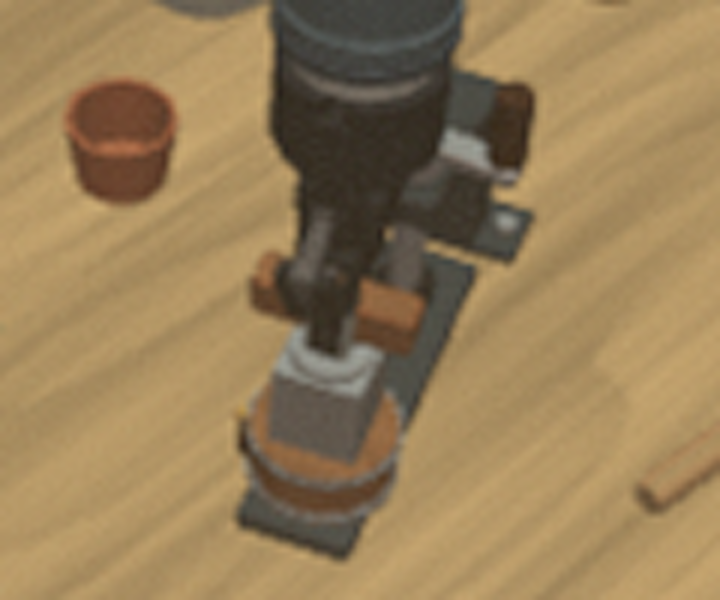

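```bash
python3 - <<'E'
from h import *
print(robot.hand_in()); s=robot.sense();print(s["clock"],s["tcp_pos"],s["force"],s["grip_width"])
E
```

```text
the job is handed in; nothing more can be done
None
the job is handed in; nothing more can be done
```

I clamped the mill, inserted the wooden T-handled shaft from the bamboo block, and handed the job in at about 22.6 s. I finished gripping the handle and holding the shaft pressed down.

**Clamp:** I cranked the knob clockwise a full turn, well past where the pad met the foot. It resisted with about 14 N at the knob, and the pad's height had dropped about 10 mm onto the foot. When I let go, the knob swung back about 57° and then stayed put, about 5° past my estimate of the contact angle. I could not measure the pad force left after that. I judged it still tight from the friction and stiffness, so this is the least certain part.

**Shaft:** It lined up with the hub after a 2–3 mm correction, and the keys entered with no noticeable force.

| Check | Last reading |
|---|---|
| Tool height | stopped at 115.8 mm; about 115.3 mm expected with the collar on the hub |
| Push | about 19 N measured at the wrist |
| Side load | about 6 N |
| Grip opening | 20.8 mm, with the grip set to 90 N |
| Scene picture | collar flat on the hub |

**Mill and surroundings:** The hub measured within about 1 mm of its starting place through the cranking and again before insertion. The last pictures show no change in the things visible near the mill. I did not measure each bystander separately.

**Checks that failed or disagreed:** My last re-measurement of the crank knob failed because the knob was outside the wrist view; the scene picture shows it where it was. The three cameras disagreed by 2–3 mm on the hub's position, so I relied on the wrist camera.

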